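# Sweep the paste cups into the collecting tray

## Robot

A 6-joint arm with a two-finger parallel gripper is mounted at the origin on a cart in front of the work surface, level with it; the furniture and walls round the work are solid. World frame = base frame: x ahead of the robot, y to its left, z up, the work surface at z = 0. Lengths are in mm, angles in rad, forces in N, time in s.
With the tool pointing down it reaches from about 300 to 775 mm from the base axis. Payload 14.6 kg.
Tool frame: the origin (TCP) lies between the finger pads; the fingertips stand 17 mm ahead of it and the grasp point (between the pads) lies 2 mm behind it (manip.tip_reach is the distance from the TCP to the fingertips, in mm); z points along the fingers, y is the line along which they close (so a half turn about z gives the same grasp; the last joint's range is limited). The gripper opens to 94 mm and grips with 3 to 60 N. Pads are 16 mm wide; open, the fingers measure 119 mm over their backs; the gripper's body (75 mm by 177 mm) begins 78 mm behind the grasp point.
Start: joints at [1.136, 0.3, 1.521, -0, 1.321, -0.067], TCP at [197.757, 513.207, 222.446] pointing down, gripper open.
Joint ranges: [-3.03, 3.03], [-0.79, 2.21], [0.23, 2.52], [-1.04, 4.18], [0, 3.07], [-2.55, 2.55]. Speed limits (rad/s): [2.22, 2.22, 2.57, 3.14, 3.14, 3.14].

## Interface

Orientations are given as [roll, pitch, yaw] about the fixed x, y, z axes, in that order (R = Rz(yaw) Ry(pitch) Rx(roll)).
In Python, from cell import manip, viewer gives the robot as it stands.
- The arm moves only by the tool apply_moves, never from a script. Its argument "moves" is a list of rows, each a list of 3 entries, a list of its own where there are three numbers: the shift along the tool's x, y, z each as a share of 0.25 m, from -1 to 1, then the turn, a rotation vector about the tool's x, y, z each as a share of pi rad, from -1 to 1, then the closure, from 0 (fully open) to 1 (shut). In form: [[[dx, dy, dz], [wx, wy, wz], grip], ...]. A call has 1 to 12 rows; each row is the pose to reach, as a shift and turn from the pose commanded when the call began, along the tool's axes at that moment, turning the shorter way round; what a row does not reach only later rows make up. A row lasts 1/12 s, in which the tool goes at most 41.7 mm and 7.16 degrees, less where a joint would pass 70% of its speed; a pose out of reach is approached as far as the arm can. A call with a number of a shift or a turn outside -1 to 1 is refused whole. A call with a gripper value outside its range is refused whole. The fingers move at their own pace and stop on an object; "squeeze" is the grip in N (left out, the last holds). Time passes only in rows, so rows that repeat a pose let the fingers close. It gives the time, the measured TCP pose, the force, the opening and the grip force at its end, in the units of the state.
- manip.read_state(): the state, without advancing time (a new reading comes with each control period).
- viewer.camera(name): name is "side" or "top" or "wrist"; returns the picture (400x640x3 uint8, blue, green, red); there is no depth.
- viewer.camera_info(name): a dict with "camera_matrix" (3x3 intrinsics, pixels), "R" (3x3) and "t" (3): a world point X has camera coordinates R X + t. Camera axes: x right, y down, z forward; pixel columns grow to the right and rows downward; lengths in mm; the calibration is good to about 2 mm. A picture is of the moment at which its call begins: read the wrist's pose just before it. camera_info takes no time and is no camera call; for the wrist camera it gives the pose at the moment of the call.
- manip.sign_off(): hands the job in; it is judged then, once.
The state is a dict: "clock": time; "joints": joint angles; "qd": joint speeds; "effort": joint torques, N m; "eef_pos": TCP position; "eef_rot": TCP orientation; "wrist_force": force on the tool from outside, world axes, zero at the start; "moment": the same for the moment, N m; "finger_gap": finger opening in mm; "finger_force": force on a finger pad.
Only numpy, scipy, OpenCV 4.12 (cv2) and the standard library are available. Lean on these libraries where they do the work, as an engineer would, in place of code of your own. Each camera call takes 0.05 s, during which the arm holds its last target. There are 200 camera calls.

## Task

Clear the worktop: with the fingertips, sweep the three small sealed paste cups along the worktop and in through the open side of the steel collecting tray, until each stands wholly inside it. Push them only: do not pick up, lift or tip over any cup. Leave the jars and the box where they stand.

Things in the scene. Friction and masses are not known exactly. Their poses are not given: they have to be found in the camera images.
- cup_1: One of three identical sealed single-dose paste cups, grey plastic with a foil top: round, 24 mm across at the rim (20 mm at the foot), 15 mm high, 14 to 28 g, standing upright on the worktop. It slides when pushed from the side. Origin: centre of its underside; z up.
- cup_2: One of three identical sealed single-dose paste cups, grey plastic with a foil top: round, 24 mm across at the rim (20 mm at the foot), 15 mm high, 14 to 28 g, standing upright on the worktop. It slides when pushed from the side. Origin: centre of its underside; z up.
- cup_3: One of three identical sealed single-dose paste cups, grey plastic with a foil top: round, 24 mm across at the rim (20 mm at the foot), 15 mm high, 14 to 28 g, standing upright on the worktop. It slides when pushed from the side. Origin: centre of its underside; z up.
- tray: Flat steel tray, fixed; 170 mm (x) by 110 mm (y) outside, three walls 4 mm thick, 25 mm high. Its long -y side is open and looks to the robot's right (world -y), turned up to 20 degrees; back wall at +y. Inside: x -81 to 81 mm, y -55 (lip edge) to 51 mm. Floor 1.5 mm, its lip bevelled to the worktop over 14 mm, so cups slide onto it. Origin: centre of its footprint at worktop height; z up.
- small_jar: Small round screw jar with a white ribbed lid, 31 mm across, 32 mm high, loose; it stands among the paste cups and is to be left alone. Origin: centre of its underside.
- powder_jar: White round jar with ribbed screw cap, 41 mm across, 66 mm high, loose, beyond the cups; to be left alone. Origin: centre of its underside.
- bur_box: Small box with teal base and clear lid (65 x 92 mm along its x and y, 39 mm high), loose, beyond the cups; to be left alone. Origin: centre of its underside.

How it is judged:
By the outcome, as a careful person would: the job done as asked, in the order asked, and still so for the second after the job is handed in, with the robot touching nothing.
It also fails if it takes over 72 s, if anything falls off the work surface, if the arm or the gripper's body presses on something with over 40 N, if the wrist force passes 120 N, or if a joint passes its speed limit or range.

## Working session

There is one attempt and no reset: what is moved stays moved. The work goes in short steps, Python scripts to look and compute and a tool call to move; the robot and the scene stay as the last step left them, time stands still between calls to the robot, and variables do not carry over. Pictures are saved under pics/ and viewed, at most 10 in all, crops included, and the job is handed in when it is done.

Besides the shell and the picture viewer there is one more tool, called after ">>>" by a JSON object that holds its "fn" and its "kwargs", one argument or row to a line. apply_moves: Moves the arm, as the interface text tells. Shift numbers are shares of 0.25 m and turn numbers shares of pi rad, none past 1 either way. Its arguments: {"type":"object","properties":{"moves":{"type":"array"},"squeeze":{"type":"number"}},"required":["moves"]}

```bash
mkdir -p pics; ls; python3 - <<'E'
from cell import manip, viewer
import cv2
s=manip.read_state()
print({k:s[k] for k in('clock','eef_pos','eef_rot','finger_gap','wrist_force')})
for n in('top','side'):
    cv2.imwrite(f'pics/{n}0.png',viewer.camera(n)); i=viewer.camera_info(n); print(n,i)
E
```

```text
pics
{'clock': 0.0, 'eef_pos': array([197.66549459, 512.99211402, 221.90157196]), 'eef_rot': array([-3.14044953e+00, -8.69146323e-05,  2.77379956e+00]), 'finger_gap': 93.93122194198634, 'wrist_force': array([ 0.75641735, -1.51964155,  0.36425243])}
top {'camera_matrix': array([[462.12209887,   0.        , 320.41427511],
       [  0.        , 462.12209887, 198.97004686],
       [  0.        ,   0.        ,   1.        ]]), 'R': array([[ 0.0223349 , -0.99970833,  0.00918689],
       [-0.9847666 , -0.02358421, -0.1722746 ],
       [ 0.17244102, -0.00519921, -0.98500612]]), 't': array([  16.68095183,  560.94912464, 1093.84396076])}
side {'camera_matrix': array([[451.23886065,   0.        , 318.96726945],
       [  0.        , 451.23886065, 201.40004505],
       [  0.        ,   0.        ,   1.        ]]), 'R': array([[ 0.99805338, -0.06219006,  0.00467507],
       [-0.03502372, -0.62094273, -0.78307309],
       [ 0.05160232,  0.781385  , -0.62191212]]), 't': array([-563.64622735,   59.91218494,  831.63619641])}
```

View pics/top0.png

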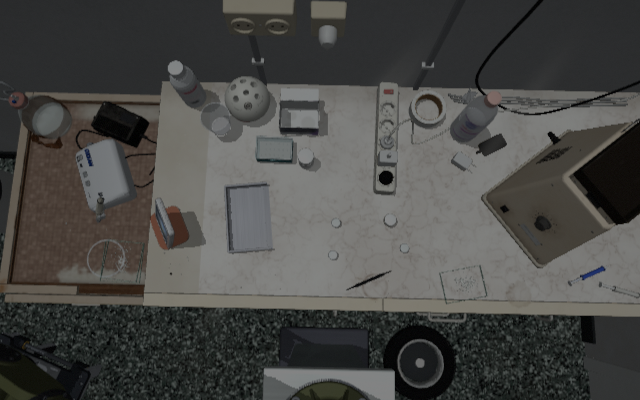

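View pics/side0.png

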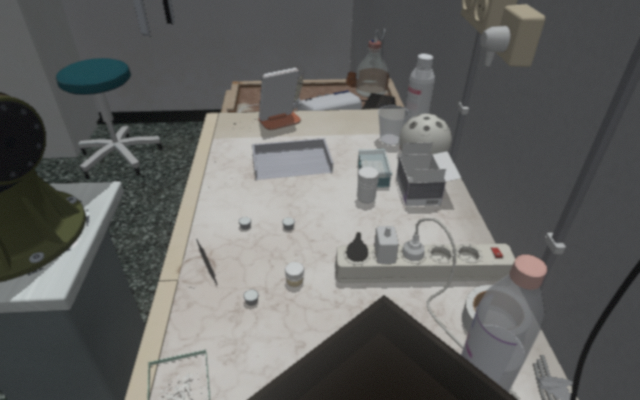

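The top view shows the cups at about (336,223), (333,255) and (404,248), the small jar at (390,220), and the tray spanning (226-271,184-252) with its open side to the right. Next I'll measure them precisely and check an enlarged crop.

```bash
cat > h.py <<'E'
import numpy as np, cv2
from cell import manip, viewer
def ray(info,uv,z):
    K,R,t=info['camera_matrix'],info['R'],info['t']
    c=-R.T@t; d=R.T@np.linalg.inv(K)@np.array([uv[0],uv[1],1.]); return c+d*(z-c[2])/d[2]
def proj(info,X):
    p=info['camera_matrix']@(info['R']@np.array(X,float)+info['t']); return p[:2]/p[2]
E
python3 - <<'E'
from h import *
im=cv2.imread('pics/top0.png'); ti=viewer.camera_info('top'); si=viewer.camera_info('side')
for n,uv,z in [('c1',(336,223),15),('c2',(333,255),15),('c3',(404,248),15),('sj',(390,220),32),('tr_nl',(229,252),25),('tr_nr',(271,248),25),('tr_fl',(226,185),25),('tr_fr',(268,184),25),('pj',(306,158),66),('box',(275,150),39),('pen',(369,281),5),('strip',(386,192),30)]:
    p=ray(ti,uv,z); print(n,p.round(0),'side',proj(si,p).round(0))
c=im[170:300,215:425]; cv2.imwrite('pics/c0.png',cv2.resize(c,None,fx=3.8,fy=3.8,interpolation=cv2.INTER_CUBIC))
s=cv2.imread('pics/side0.png')[120:320,190:400]; cv2.imwrite('pics/s0.png',cv2.resize(s,None,fx=3,fy=3,interpolation=cv2.INTER_CUBIC))
E
```

```text
c1 [506. -11.  15.] side [288. 222.]
c2 [425.  -5.  15.] side [244. 221.]
c3 [ 447. -183.   15.] side [251. 295.]
sj [ 514. -145.   32.] side [293. 268.]
tr_nl [426. 252.  25.] side [252. 144.]
tr_nr [438. 149.  25.] side [255. 169.]
tr_fl [595. 269.  25.] side [325. 138.]
tr_fr [600. 163.  25.] side [331. 163.]
pj [659.  68.  66.] side [365. 172.]
box [685. 148.  39.] side [371. 161.]
pen [363. -96.   5.] side [205. 262.]
strip [ 585. -135.   30.] side [337. 263.]
```

View pics/c0.png

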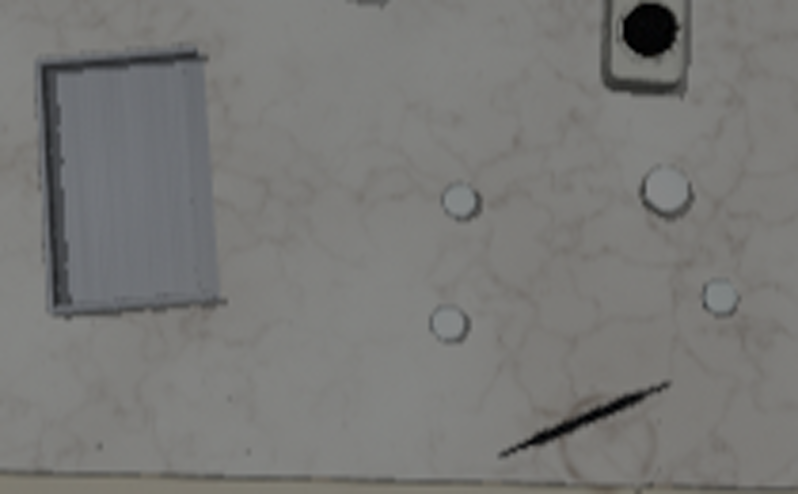

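View pics/s0.png

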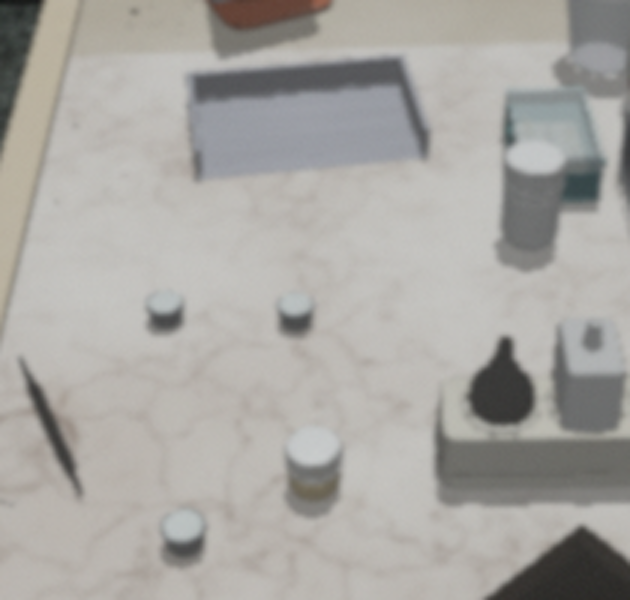

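Positions agree between the top and side views (residuals within about 1 px). The tray yaw is about 6.4° and its centre about (513,207). I'll cradle each cup between two slightly open fingertips, tilted tips-forward by 12°, so the push is low and stable.

```bash
cat >> h.py <<'E'
from scipy.spatial.transform import Rotation as Ro
T=np.radians(12)
def frame(u):
    u=np.array([u[0],u[1],0.])/np.hypot(*u); k=np.array([0,0,1.])
    z=np.sin(T)*u-np.cos(T)*k; x=np.cos(T)*u+np.sin(T)*k
    return np.c_[x,np.cross(z,x),z]
def plan(tips):
    """tips: (xyz of tip centre, push direction); prints shift and turn shares from the present pose"""
    s=manip.read_state(); R0=Ro.from_euler('xyz',s['eef_rot']).as_matrix(); p0=s['eef_pos']
    print('t',round(s['clock'],2),'tip',(p0+R0[:,2]*manip.tip_reach).round(1),'F',s['wrist_force'].round(1),'gap',round(s['finger_gap'],1))
    for tip,u in tips:
        R=frame(u); d=R0.T@(np.array(tip,float)-R[:,2]*manip.tip_reach-p0)/250
        w=Ro.from_matrix(R0.T@R).as_rotvec()/np.pi
        print(tip,'->',d.round(3).tolist(),w.round(3).tolist(),'max',abs(d).max().round(2))
E
python3 - <<'E'
from h import *
plan([((320,330,200),(.168,.986)),((400,130,150),(.168,.986)),((498,-60,80),(.168,.986))])
E
```

```text
t 0.1 tip [197.7 513.  205. ] F [ 0.6  0.4 -0.5] gap 94.3
(320, 330, 200) -> [-0.723, -0.521, 0.022] [-0.046, 0.056, 0.435] max 0.72
(400, 130, 150) -> [-1.309, -1.152, 0.222] [-0.046, 0.056, 0.435] max 1.31
(498, -60, 80) -> [-1.948, -1.72, 0.503] [-0.046, 0.056, 0.435] max 1.95
```

>>> {"fn": "apply_moves", "kwargs": {
  "moves": [
    [[-0.723,-0.521,0.022],[-0.046,0.056,0.435],0.86],
    [[-0.723,-0.521,0.022],[-0.046,0.056,0.435],0.86],
    [[-0.723,-0.521,0.022],[-0.046,0.056,0.435],0.86],
    [[-0.723,-0.521,0.022],[-0.046,0.056,0.435],0.86],
    [[-0.723,-0.521,0.022],[-0.046,0.056,0.435],0.86],
    [[-0.723,-0.521,0.022],[-0.046,0.056,0.435],0.86],
    [[-0.723,-0.521,0.022],[-0.046,0.056,0.435],0.86],
    [[-0.723,-0.521,0.022],[-0.046,0.056,0.435],0.86],
    [[-0.723,-0.521,0.022],[-0.046,0.056,0.435],0.86],
    [[-0.723,-0.521,0.022],[-0.046,0.056,0.435],0.86],
    [[-0.723,-0.521,0.022],[-0.046,0.056,0.435],0.86],
    [[-0.723,-0.521,0.022],[-0.046,0.056,0.435],0.86]
  ]
}}

```text
clock: 1.1
eef_pos: [319.4, 326.4, 216.7]
eef_rot: [-3.141, -0.211, 1.395]
wrist_force: [-0.8, 0.5, 0.4]
finger_gap: 17.2
finger_force: 0.0
```

```bash
python3 - <<'E'
from h import *
plan([((415,110,150),(.168,.986)),((498,-60,80),(.168,.986))])
E
```

```text
t 1.1 tip [320.  329.9 200.1] F [-0.8  0.5  0.4] gap 17.2
(415, 110, 150) -> [-0.824, 0.528, 0.028] [0.0, -0.0, -0.002] max 0.82
(498, -60, 80) -> [-1.481, 0.973, 0.174] [0.0, -0.0, -0.002] max 1.48
```

>>> {"fn": "apply_moves", "kwargs": {
  "moves": [
    [[-0.824,0.528,0.028],[0,0,0],0.86],
    [[-0.824,0.528,0.028],[0,0,0],0.86],
    [[-0.824,0.528,0.028],[0,0,0],0.86],
    [[-0.824,0.528,0.028],[0,0,0],0.86],
    [[-0.824,0.528,0.028],[0,0,0],0.86],
    [[-0.824,0.528,0.028],[0,0,0],0.86],
    [[-0.824,0.528,0.028],[0,0,0],0.86],
    [[-0.824,0.528,0.028],[0,0,0],0.86]
  ]
}}

```text
clock: 1.77
eef_pos: [416.4, 106.1, 166.7]
eef_rot: [-3.141, -0.21, 1.402]
wrist_force: [-0.8, 0.1, -0.5]
finger_gap: 12.8
finger_force: 0.0
```

```bash
python3 - <<'E'
from h import *
u=(.168,.986)
plan([((498,-60,60),u),((498,-60,5.5),u)])
E
```

```text
t 1.77 tip [416.9 109.6 150. ] F [-0.8  0.1 -0.5] gap 12.8
(498, -60, 60) -> [-0.675, 0.434, 0.224] [-0.0, -0.0, -0.0] max 0.68
(498, -60, 5.5) -> [-0.721, 0.434, 0.437] [-0.0, -0.0, -0.0] max 0.72
```

>>> {"fn": "apply_moves", "kwargs": {
  "moves": [
    [[-0.675,0.434,0.224],[0,0,0],0.86],
    [[-0.675,0.434,0.224],[0,0,0],0.86],
    [[-0.675,0.434,0.224],[0,0,0],0.86],
    [[-0.675,0.434,0.224],[0,0,0],0.86],
    [[-0.675,0.434,0.224],[0,0,0],0.86],
    [[-0.675,0.434,0.224],[0,0,0],0.86],
    [[-0.675,0.434,0.224],[0,0,0],0.86],
    [[-0.69,0.434,0.295],[0,0,0],0.86],
    [[-0.71,0.434,0.38],[0,0,0],0.86],
    [[-0.72,0.434,0.43],[0,0,0],0.86],
    [[-0.721,0.434,0.437],[0,0,0],0.86],
    [[-0.721,0.434,0.437],[0,0,0],0.86]
  ]
}}

```text
clock: 2.77
eef_pos: [497.2, -60.7, 23.2]
eef_rot: [3.141, -0.21, 1.405]
wrist_force: [0.0, -0.3, 0.5]
finger_gap: 13.2
finger_force: 0.0
```

```bash
python3 - <<'E'
from h import *
u=np.array((43,252.))/np.hypot(43,252); c=np.array((506,-11.)); g=np.array((549,241.))
f=lambda q,z=5.5:((*(q-16.4*u).round(1),z),u)
plan([f(c-14*u),f(c),f(c+65*u),f(c+100*u),f(g)])
cv2.imwrite('pics/w1.png',viewer.camera('wrist'))
E
```

```text
t 2.77 tip [497.8 -57.2   6.6] F [ 0.  -0.3  0.5] gap 13.2
(np.float64(500.9), np.float64(-41.0), 5.5) -> [0.064, 0.002, 0.018] [-0.0, -0.0, 0.001] max 0.06
(np.float64(503.2), np.float64(-27.2), 5.5) -> [0.118, 0.002, 0.03] [-0.0, -0.0, 0.001] max 0.12
(np.float64(514.2), np.float64(36.9), 5.5) -> [0.373, 0.003, 0.084] [-0.0, -0.0, 0.001] max 0.37
(np.float64(520.1), np.float64(71.4), 5.5) -> [0.51, 0.003, 0.113] [-0.0, -0.0, 0.001] max 0.51
(np.float64(546.2), np.float64(224.8), 5.5) -> [1.118, 0.004, 0.243] [-0.0, -0.0, 0.001] max 1.12
```

View pics/w1.png

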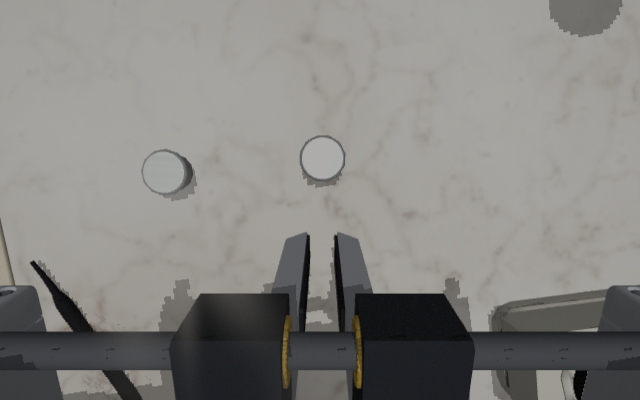

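Cup 1 at (322,158) sits centred on the finger gap (about column 321). Push it.

>>> {"fn": "apply_moves", "kwargs": {
  "moves": [
    [[0.035,0.002,0.012],[0,0,0],0.86],
    [[0.07,0.002,0.019],[0,0,0],0.86],
    [[0.1,0.002,0.026],[0,0,0],0.86],
    [[0.13,0.002,0.032],[0,0,0],0.86],
    [[0.165,0.002,0.04],[0,0,0],0.86],
    [[0.2,0.002,0.047],[0,0,0],0.86],
    [[0.235,0.002,0.055],[0,0,0],0.86],
    [[0.27,0.002,0.062],[0,0,0],0.86],
    [[0.305,0.003,0.07],[0,0,0],0.86],
    [[0.34,0.003,0.077],[0,0,0],0.86],
    [[0.375,0.003,0.084],[0,0,0],0.86],
    [[0.41,0.003,0.092],[0,0,0],0.86]
  ]
}}

```text
clock: 3.82
eef_pos: [515.8, 42.1, 21.6]
eef_rot: [3.141, -0.21, 1.402]
wrist_force: [-0.1, -0.5, 0.1]
finger_gap: 13.0
finger_force: 0.1
```

```bash
python3 - <<'E'
from h import *
u=np.array((43,252.))/np.hypot(43,252); c=np.array((506,-11.)); g=np.array((549,241.))
f=lambda q,z=5.5:((*(q-16.4*u).round(1),z),u)
plan([f(c+100*u),f(g)])
cv2.imwrite('pics/w2.png',cv2.resize(viewer.camera('wrist'),None,fx=.6,fy=.6))
E
```

```text
t 3.82 tip [516.4  45.6   5. ] F [-0.1 -0.5  0.1] gap 13.0
(np.float64(520.1), np.float64(71.4), 5.5) -> [0.103, -0.003, 0.02] [0.0, -0.0, 0.0] max 0.1
(np.float64(546.2), np.float64(224.8), 5.5) -> [0.711, -0.003, 0.15] [0.0, -0.0, 0.0] max 0.71
```

View pics/w2.png

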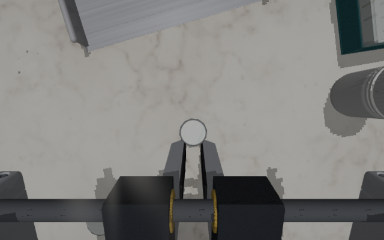

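Cup 1 is nestled upright between the tips at (193,132), heading for the tray mouth.

>>> {"fn": "apply_moves", "kwargs": {
  "moves": [
    [[0.03,0,0.003],[0,0,0],0.86],
    [[0.065,0,0.01],[0,0,0],0.86],
    [[0.1,0,0.018],[0,0,0],0.86],
    [[0.135,0,0.026],[0,0,0],0.86],
    [[0.17,0,0.033],[0,0,0],0.86],
    [[0.205,0,0.041],[0,0,0],0.86],
    [[0.24,0,0.048],[0,0,0],0.86],
    [[0.27,0,0.055],[0,0,0],0.86],
    [[0.3,0,0.061],[0,0,0],0.86],
    [[0.33,0,0.068],[0,0,0],0.86],
    [[0.36,0,0.074],[0,0,0],0.86],
    [[0.39,0,0.08],[0,0,0],0.86]
  ]
}}

```text
clock: 4.87
eef_pos: [532.5, 140.0, 22.4]
eef_rot: [3.141, -0.21, 1.402]
wrist_force: [-1.2, -0.2, -0.3]
finger_gap: 13.4
finger_force: 0.1
```

```bash
python3 - <<'E'
from h import *
u=np.array((43,252.))/np.hypot(43,252); g=np.array((549,241.))
plan([((*(g-16.4*u).round(1),6),u)])
cv2.imwrite('pics/w3.png',cv2.resize(viewer.camera('wrist'),None,fx=.6,fy=.6))
E
```

```text
t 4.87 tip [533.1 143.5   5.8] F [-1.2 -0.2 -0.3] gap 13.4
(np.float64(546.2), np.float64(224.8), 6) -> [0.322, -0.003, 0.068] [0.0, -0.0, 0.0] max 0.32
```

View pics/w3.png

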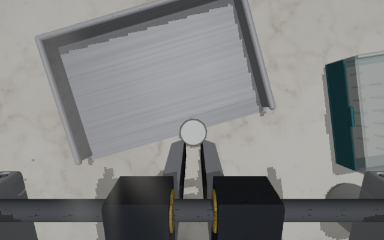

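Cup 1 is on the lip at (193,132), well clear of the right wall end at (270,107). Continue in.

>>> {"fn": "apply_moves", "kwargs": {
  "moves": [
    [[0.03,0,0.006],[0,0,0],0.86],
    [[0.06,0,0.012],[0,0,0],0.86],
    [[0.09,0,0.018],[0,0,0],0.86],
    [[0.12,0,0.025],[0,0,0],0.86],
    [[0.15,0,0.031],[0,0,0],0.86],
    [[0.18,0,0.038],[0,0,0],0.86],
    [[0.21,0,0.044],[0,0,0],0.86],
    [[0.24,0,0.05],[0,0,0],0.86],
    [[0.265,0,0.056],[0,0,0],0.86],
    [[0.285,0,0.06],[0,0,0],0.86],
    [[0.3,0,0.063],[0,0,0],0.86],
    [[0.3,0,0.063],[0,0,0],0.86]
  ]
}}

```text
clock: 5.92
eef_pos: [545.3, 215.5, 22.6]
eef_rot: [3.141, -0.21, 1.402]
wrist_force: [-0.2, 0.1, 0.9]
finger_gap: 13.3
finger_force: 0.0
```

```bash
python3 - <<'E'
from h import *
u=np.array((43,252.))/np.hypot(43,252); g=np.array((549,241.))
g=np.array((549,241.))-5*u
v=np.array((67,223.))/np.hypot(67,223)
plan([((*(g-70*u).round(1),8),u),((*(g-80*u).round(1),70),u),((*(np.array((425,-5))-45*v).round(1),70),v)])
cv2.imwrite('pics/w4.png',cv2.resize(viewer.camera('wrist'),None,fx=.6,fy=.6))
E
```

```text
t 5.92 tip [545.9 219.    6. ] F [-0.2  0.1  0.9] gap 13.3
(np.float64(536.4), np.float64(167.1), 8) -> [-0.205, -0.003, -0.052] [0.0, -0.0, 0.0] max 0.2
(np.float64(534.7), np.float64(157.2), 70) -> [-0.192, -0.003, -0.303] [0.0, -0.0, 0.0] max 0.3
(np.float64(412.1), np.float64(-48.1), 70) -> [-1.064, -0.35, -0.489] [-0.008, -0.0, 0.038] max 1.06
```

View pics/w4.png

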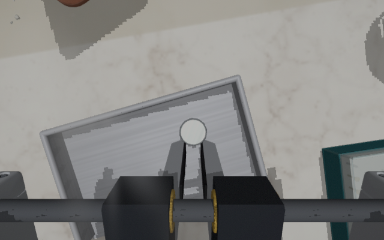

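Cup 1 stands well inside, at (193,132). Retreat and go over to cup 2.

>>> {"fn": "apply_moves", "kwargs": {
  "moves": [
    [[-0.04,0,-0.01],[0,0,0],0.86],
    [[-0.12,0,-0.03],[0,0,0],0.86],
    [[-0.205,0,-0.055],[0,0,0],0.86],
    [[-0.2,0,-0.15],[0,0,0],0.86],
    [[-0.19,0,-0.303],[0,0,0],0.86],
    [[-0.19,0,-0.303],[0,0,0],0.86],
    [[-0.9,-0.3,-0.455],[-0.008,0,0.038],0.86],
    [[-0.9,-0.3,-0.455],[-0.008,0,0.038],0.86],
    [[-0.9,-0.3,-0.455],[-0.008,0,0.038],0.86],
    [[-0.9,-0.3,-0.455],[-0.008,0,0.038],0.86],
    [[-0.9,-0.3,-0.455],[-0.008,0,0.038],0.86],
    [[-0.9,-0.3,-0.455],[-0.008,0,0.038],0.86]
  ]
}}

```text
clock: 6.97
eef_pos: [428.0, -16.4, 86.9]
eef_rot: [3.142, -0.21, 1.276]
wrist_force: [0.4, 0.1, 0.5]
finger_gap: 13.2
finger_force: 0.0
```

```bash
python3 - <<'E'
from h import *
v=np.array((67,223.))/np.hypot(67,223); c=np.array((425,-5))
plan([((*(c-45*v).round(1),50),v),((*(c-45*v).round(1),5.5),v)])
E
```

```text
t 6.97 tip [429.  -13.   70.3] F [0.4 0.1 0.5] gap 13.2
(np.float64(412.1), np.float64(-48.1), 50) -> [-0.168, -0.024, 0.047] [0.0, -0.0, -0.001] max 0.17
(np.float64(412.1), np.float64(-48.1), 5.5) -> [-0.205, -0.024, 0.221] [0.0, -0.0, -0.001] max 0.22
```

>>> {"fn": "apply_moves", "kwargs": {
  "moves": [
    [[-0.168,-0.024,0.047],[0,0,0],0.86],
    [[-0.168,-0.024,0.047],[0,0,0],0.86],
    [[-0.18,-0.024,0.1],[0,0,0],0.86],
    [[-0.195,-0.024,0.17],[0,0,0],0.86],
    [[-0.203,-0.024,0.21],[0,0,0],0.86],
    [[-0.205,-0.024,0.22],[0,0,0],0.86],
    [[-0.205,-0.024,0.22],[0,0,0],0.86]
  ]
}}

```text
clock: 7.55
eef_pos: [413.3, -48.0, 22.1]
eef_rot: [-3.14, -0.21, 1.279]
wrist_force: [0.4, -0.3, -0.3]
finger_gap: 13.6
finger_force: 0.0
```

```bash
python3 - <<'E'
from h import *
v=np.array((67,223.))/np.hypot(67,223); c=np.array((425,-5)); g=np.array((492,218))
f=lambda q,z=5.5:((*(q-16.4*v).round(1),z),v)
plan([f(c),f(c+100*v),f(g)])
im=viewer.camera('wrist')
b=cv2.inRange(im,(140,140,140),(255,255,255)); 
i=viewer.camera_info('wrist')
n,_,st,ce=cv2.connectedComponentsWithStats(b)
for k in range(1,n):
    if 200<st[k,4]<5000: print(ce[k].round(0),st[k,2:],ray(i,ce[k],15).round(1))
cv2.imwrite('pics/w5.png',cv2.resize(im,None,fx=.6,fy=.6))
E
```

```text
t 7.55 tip [414.3 -44.5   5.5] F [ 0.4 -0.3 -0.3] gap 13.6
(np.float64(420.3), np.float64(-20.7), 5.5) -> [0.096, -0.004, 0.02] [-0.0, -0.0, 0.0] max 0.1
(np.float64(449.1), np.float64(75.1), 5.5) -> [0.488, -0.004, 0.104] [-0.0, -0.0, 0.0] max 0.49
(np.float64(487.3), np.float64(202.3), 5.5) -> [1.007, -0.004, 0.215] [-0.0, -0.0, 0.0] max 1.01
[ 95. 114.] [ 39  90 694] [326.1  56.2  15. ]
[318. 169.] [  41   41 1348] [426.6  -3.   15. ]
[130. 218.] [ 40 123 972] [326.1   0.5  15. ]
[322. 318.] [ 27  13 218] [406.1 -78.4  15. ]
[498. 386.] [ 48  29 958] [ 485.4 -141.1   15. ]
[570. 386.] [ 35  30 806] [ 522. -152.   15.]
```

View pics/w5.png

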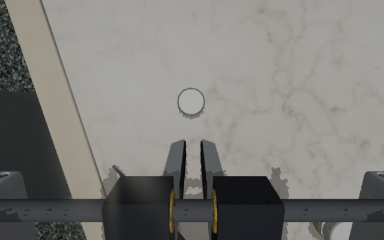

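Cup 2 at (191,101) is aligned with the finger gap (column 194). Push.

>>> {"fn": "apply_moves", "kwargs": {
  "moves": [
    [[0.03,-0.003,0.006],[0,0,0],0.86],
    [[0.06,-0.004,0.013],[0,0,0],0.86],
    [[0.09,-0.004,0.019],[0,0,0],0.86],
    [[0.12,-0.004,0.025],[0,0,0],0.86],
    [[0.155,-0.004,0.033],[0,0,0],0.86],
    [[0.19,-0.004,0.04],[0,0,0],0.86],
    [[0.225,-0.004,0.048],[0,0,0],0.86],
    [[0.26,-0.004,0.055],[0,0,0],0.86],
    [[0.295,-0.004,0.063],[0,0,0],0.86],
    [[0.33,-0.004,0.07],[0,0,0],0.86],
    [[0.365,-0.004,0.078],[0,0,0],0.86],
    [[0.4,-0.004,0.085],[0,0,0],0.86]
  ]
}}

```text
clock: 8.6
eef_pos: [442.1, 51.0, 22.5]
eef_rot: [-3.141, -0.21, 1.28]
wrist_force: [0.2, -0.2, -0.5]
finger_gap: 13.1
finger_force: 0.1
```

>>> {"fn": "apply_moves", "kwargs": {
  "moves": [
    [[0.03,0,0.005],[0,0,0],0.86],
    [[0.065,0,0.013],[0,0,0],0.86],
    [[0.1,0,0.02],[0,0,0],0.86],
    [[0.135,0,0.028],[0,0,0],0.86],
    [[0.165,0,0.034],[0,0,0],0.86],
    [[0.195,0,0.041],[0,0,0],0.86],
    [[0.225,0,0.047],[0,0,0],0.86],
    [[0.255,0,0.054],[0,0,0],0.86]
  ]
}}

```text
clock: 9.27
eef_pos: [460.8, 113.2, 22.6]
eef_rot: [3.142, -0.21, 1.28]
wrist_force: [0.4, 0.2, 0.6]
finger_gap: 13.3
finger_force: 0.1
```

```bash
python3 - <<'E'
from h import *
v=np.array((67,223.))/np.hypot(67,223); g=np.array((492,218))
f=lambda q,z=6:((*(q-16.4*v).round(1),z),v)
plan([f(g)])
im=viewer.camera('wrist')
cv2.imwrite('pics/w6.png',cv2.resize(im,None,fx=.6,fy=.6))
E
```

```text
t 9.27 tip [461.8 116.6   6. ] F [0.4 0.2 0.6] gap 13.3
(np.float64(487.3), np.float64(202.3), 6) -> [0.35, -0.001, 0.075] [-0.0, -0.0, 0.0] max 0.35
```

View pics/w6.png

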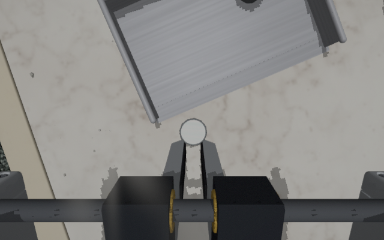

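Cup 2 is at (193,132) and the left wall end at (155,122), so there's room to pass. My 10 views are used up, so everything from here is numeric.

>>> {"fn": "apply_moves", "kwargs": {
  "moves": [
    [[0.03,0,0.006],[0,0,0],0.86],
    [[0.06,0,0.013],[0,0,0],0.86],
    [[0.09,0,0.019],[0,0,0],0.86],
    [[0.12,0,0.026],[0,0,0],0.86],
    [[0.15,0,0.032],[0,0,0],0.86],
    [[0.18,0,0.039],[0,0,0],0.86],
    [[0.21,0,0.045],[0,0,0],0.86],
    [[0.24,0,0.052],[0,0,0],0.86],
    [[0.27,0,0.058],[0,0,0],0.86],
    [[0.3,0,0.064],[0,0,0],0.86],
    [[0.32,0,0.069],[0,0,0],0.86],
    [[0.32,0,0.069],[0,0,0],0.86]
  ]
}}

```text
clock: 10.32
eef_pos: [484.3, 191.8, 22.4]
eef_rot: [3.141, -0.21, 1.281]
wrist_force: [0.0, -0.3, -0.1]
finger_gap: 13.0
finger_force: 0.0
```

```bash
cat >> h.py <<'E'
def wcups(th=140):
    im=viewer.camera('wrist'); i=viewer.camera_info('wrist')
    n,_,st,ce=cv2.connectedComponentsWithStats(cv2.inRange(im,(th,)*3,(255,)*3))
    for k in range(1,n):
        if 600<st[k,4]<3000: print('blob',ce[k].round(0),st[k,2:],ray(i,ce[k],15).round(1))
E
python3 - <<'E'
from h import *
wcups(); v=np.array((67,223.))/np.hypot(67,223); g=np.array((489,211)); u=np.array((66,373.))
plan([((*(g-85*v).round(1),8),v),((*(g-95*v).round(1),70),v),((405,-40,70),u),((439,-228,70),u)])
E
```

```text
blob [420. 140.] [  42   42 1402] [550.8 235.3  15. ]
blob [322. 219.] [  42   41 1357] [491.3 211.   15. ]
blob [  9. 258.] [  28   78 1126] [329.5 238.2  15. ]
blob [322. 270.] [  27   57 1232] [483.8 185.2  15. ]
t 10.37 tip [485.1 194.7   5.8] F [ 0.7 -0.5 -0.6] gap 13.2
(np.float64(464.5), np.float64(129.6), 8) -> [-0.265, -0.004, -0.066] [-0.0, -0.0, 0.0] max 0.27
(np.float64(461.7), np.float64(120.0), 70) -> [-0.252, -0.004, -0.317] [-0.0, -0.0, 0.0] max 0.32
(405, -40, 70) -> [-0.916, -0.036, -0.458] [0.008, -0.0, -0.036] max 0.92
(439, -228, 70) -> [-1.582, 0.309, -0.6] [0.008, -0.0, -0.036] max 1.58
```

>>> {"fn": "apply_moves", "kwargs": {
  "moves": [
    [[-0.04,0,-0.01],[0,0,0],0.86],
    [[-0.12,0,-0.03],[0,0,0],0.86],
    [[-0.2,0,-0.05],[0,0,0],0.86],
    [[-0.265,0,-0.066],[0,0,0],0.86],
    [[-0.255,0,-0.2],[0,0,0],0.86],
    [[-0.252,0,-0.317],[0,0,0],0.86],
    [[-0.916,-0.036,-0.458],[0.008,0,-0.036],0.86],
    [[-0.916,-0.036,-0.458],[0.008,0,-0.036],0.86],
    [[-0.916,-0.036,-0.458],[0.008,0,-0.036],0.86],
    [[-0.916,-0.036,-0.458],[0.008,0,-0.036],0.86],
    [[-0.916,-0.036,-0.458],[0.008,0,-0.036],0.86],
    [[-0.916,-0.036,-0.458],[0.008,0,-0.036],0.86]
  ]
}}

```text
clock: 11.37
eef_pos: [403.4, -46.3, 86.7]
eef_rot: [-3.141, -0.21, 1.391]
wrist_force: [0.4, 0.3, 0.0]
finger_gap: 13.1
finger_force: 0.0
```

```bash
python3 - <<'E'
from h import *
u=np.array((66,373.))
plan([((439,-228,60),u)]); 
E
```

```text
t 11.37 tip [404.  -42.8  70.1] F [0.4 0.3 0. ] gap 13.1
(439, -228, 60) -> [-0.697, 0.27, -0.108] [0.0, -0.0, -0.001] max 0.7
```

>>> {"fn": "apply_moves", "kwargs": {
  "moves": [
    [[-0.697,0.27,-0.108],[0,0,0],0.86],
    [[-0.697,0.27,-0.108],[0,0,0],0.86],
    [[-0.697,0.27,-0.108],[0,0,0],0.86],
    [[-0.697,0.27,-0.108],[0,0,0],0.86],
    [[-0.697,0.27,-0.108],[0,0,0],0.86],
    [[-0.697,0.27,-0.108],[0,0,0],0.86],
    [[-0.697,0.27,-0.108],[0,0,0],0.86]
  ]
}}

```text
clock: 11.95
eef_pos: [440.2, -228.7, 76.0]
eef_rot: [-3.14, -0.211, 1.395]
wrist_force: [0.2, -0.1, 0.2]
finger_gap: 13.2
finger_force: 0.0
```

```bash
python3 - <<'E'
from h import *
wcups()
u=np.array((66,373.))
plan([((439,-228,60),u),((439,-228,5.5),u)]); 
E
```

```text
blob [127.  30.] [  50   74 1870] [341.3 -70.6  15. ]
blob [556.  40.] [  70   76 1973] [ 613.8 -126.    15. ]
blob [319. 169.] [ 32  32 815] [ 447.6 -181.2   15. ]
t 12.0 tip [ 440.7 -224.4   59.6] F [1.4 0.8 0. ] gap 13.0
(439, -228, 60) -> [-0.015, -0.004, -0.005] [-0.001, -0.001, -0.0] max 0.01
(439, -228, 5.5) -> [-0.06, -0.004, 0.208] [-0.001, -0.001, -0.0] max 0.21
```

>>> {"fn": "apply_moves", "kwargs": {
  "moves": [
    [[-0.025,-0.006,0.06],[0,0,0],0.86],
    [[-0.04,-0.007,0.13],[0,0,0],0.86],
    [[-0.055,-0.007,0.19],[0,0,-0.006],0.86],
    [[-0.06,-0.007,0.207],[0,0,-0.006],0.86],
    [[-0.06,-0.007,0.207],[0,0,-0.006],0.86]
  ]
}}

```text
clock: 12.42
eef_pos: [437.4, -231.0, 22.3]
eef_rot: [3.14, -0.211, 1.415]
wrist_force: [-0.1, 0.5, -0.1]
finger_gap: 12.9
finger_force: 0.0
```

```bash
python3 - <<'E'
from h import *
wcups()
c=np.array((447.6,-181.2)); g=np.array((522,188)); v=(g-c)/np.linalg.norm(g-c)
f=lambda q,z=5.5:((*(q-16.4*v).round(1),z),v)
plan([f(c),f(c+100*v),f(c+200*v),f(g)])
E
```

```text
blob [47. 83.] [  66   61 1856] [ 315.9 -121.    15. ]
blob [324. 162.] [  41   42 1358] [ 448.3 -182.4   15. ]
t 12.47 tip [ 438.4 -228.     6.5] F [-0.3  0.4  0.6] gap 13.0
(np.float64(444.4), np.float64(-197.3), 5.5) -> [0.122, 0.004, 0.03] [-0.002, -0.0, 0.013] max 0.12
(np.float64(464.1), np.float64(-99.2), 5.5) -> [0.513, 0.021, 0.114] [-0.002, -0.0, 0.013] max 0.51
(np.float64(483.9), np.float64(-1.2), 5.5) -> [0.903, 0.038, 0.197] [-0.002, -0.0, 0.013] max 0.9
(np.float64(518.8), np.float64(171.9), 5.5) -> [1.593, 0.069, 0.345] [-0.002, -0.0, 0.013] max 1.59
```

>>> {"fn": "apply_moves", "kwargs": {
  "moves": [
    [[0.03,0.001,0.008],[-0.002,0,0.013],0.86],
    [[0.06,0.002,0.016],[-0.002,0,0.013],0.86],
    [[0.09,0.003,0.023],[-0.002,0,0.013],0.86],
    [[0.12,0.004,0.03],[-0.002,0,0.013],0.86],
    [[0.155,0.006,0.037],[-0.002,0,0.013],0.86],
    [[0.19,0.007,0.045],[-0.002,0,0.013],0.86],
    [[0.225,0.009,0.052],[-0.002,0,0.013],0.86],
    [[0.26,0.01,0.06],[-0.002,0,0.013],0.86],
    [[0.295,0.012,0.067],[-0.002,0,0.013],0.86],
    [[0.33,0.013,0.075],[-0.002,0,0.013],0.86],
    [[0.365,0.015,0.082],[-0.002,0,0.013],0.86],
    [[0.4,0.016,0.09],[-0.002,0,0.013],0.86]
  ]
}}

```text
clock: 13.47
eef_pos: [457.8, -131.0, 21.7]
eef_rot: [3.141, -0.21, 1.373]
wrist_force: [-0.2, -0.1, 0.4]
finger_gap: 13.1
finger_force: 0.1
```

```bash
python3 - <<'E'
from h import *
wcups()
c=np.array((447.6,-181.2)); g=np.array((522,188)); v=(g-c)/np.linalg.norm(g-c)
f=lambda q,z=5.8:((*(q-16.4*v).round(1),z),v)
plan([f(c+200*v),f(g)])
E
```

```text
blob [322. 220.] [  41   41 1318] [ 463.1 -110.2   15. ]
blob [321. 270.] [  26   56 1140] [ 457.5 -135.6   15. ]
blob [ 66. 318.] [  46   29 1018] [ 321.6 -134.4   15. ]
t 13.52 tip [ 458.5 -126.4    5.1] F [ 0.5  0.1 -0.9] gap 13.2
(np.float64(483.9), np.float64(-1.2), 5.8) -> [0.501, 0.001, 0.104] [-0.0, -0.0, 0.001] max 0.5
(np.float64(518.8), np.float64(171.9), 5.8) -> [1.191, 0.003, 0.252] [-0.0, -0.0, 0.001] max 1.19
```

Cup 3 is nestled (pixel (322,220), upright round blob). Continue.

>>> {"fn": "apply_moves", "kwargs": {
  "moves": [
    [[0.035,0,0.005],[0,0,0],0.86],
    [[0.07,0,0.013],[0,0,0],0.86],
    [[0.105,0,0.02],[0,0,0],0.86],
    [[0.14,0,0.028],[0,0,0],0.86],
    [[0.175,0,0.035],[0,0,0],0.86],
    [[0.21,0,0.043],[0,0,0],0.86],
    [[0.245,0,0.05],[0,0,0],0.86],
    [[0.28,0,0.058],[0,0,0],0.86],
    [[0.315,0,0.065],[0,0,0],0.86],
    [[0.35,0,0.073],[0,0,0],0.86],
    [[0.385,0,0.08],[0,0,0],0.86],
    [[0.42,0.001,0.088],[0,0,0],0.86]
  ]
}}

```text
clock: 14.52
eef_pos: [479.1, -25.9, 22.2]
eef_rot: [3.141, -0.21, 1.373]
wrist_force: [-0.2, -1.0, 0.1]
finger_gap: 13.2
finger_force: 0.1
```

>>> {"fn": "apply_moves", "kwargs": {
  "moves": [
    [[0.035,0,0.007],[0,0,0],0.86],
    [[0.07,0,0.015],[0,0,0],0.86],
    [[0.105,0,0.022],[0,0,0],0.86],
    [[0.14,0,0.03],[0,0,0],0.86],
    [[0.175,0,0.037],[0,0,0],0.86],
    [[0.21,0,0.045],[0,0,0],0.86],
    [[0.245,0,0.052],[0,0,0],0.86],
    [[0.28,0,0.06],[0,0,0],0.86],
    [[0.315,0,0.067],[0,0,0],0.86],
    [[0.35,0,0.074],[0,0,0],0.86],
    [[0.385,0,0.082],[0,0,0],0.86],
    [[0.41,0.001,0.087],[0,0,0],0.86]
  ]
}}

```text
clock: 15.52
eef_pos: [499.9, 76.9, 22.3]
eef_rot: [3.141, -0.21, 1.373]
wrist_force: [-0.6, -0.7, -0.6]
finger_gap: 12.9
finger_force: 0.1
```

```bash
python3 - <<'E'
from h import *
wcups()
c=np.array((447.6,-181.2)); g=np.array((522,188)); v=(g-c)/np.linalg.norm(g-c)
f=lambda q,z=6:((*(q-16.4*v).round(1),z),v)
plan([f(g)])
E
```

```text
blob [248.   7.] [ 42  19 601] [490.6 208.8  15. ]
blob [322. 220.] [  40   41 1311] [505.4  97.2  15. ]
blob [321. 271.] [  26   57 1180] [499.7  71.2  15. ]
t 15.57 tip [500.8  80.9   5.7] F [ 0.1  1.  -0.1] gap 13.4
(np.float64(518.8), np.float64(171.9), 6) -> [0.363, -0.001, 0.076] [0.0, -0.0, 0.001] max 0.36
```

>>> {"fn": "apply_moves", "kwargs": {
  "moves": [
    [[0.03,0,0.006],[0,0,0],0.86],
    [[0.065,0,0.013],[0,0,0],0.86],
    [[0.1,0,0.02],[0,0,0],0.86],
    [[0.135,0,0.028],[0,0,0],0.86],
    [[0.17,0,0.035],[0,0,0],0.86],
    [[0.2,0,0.042],[0,0,0],0.86],
    [[0.23,0,0.048],[0,0,0],0.86],
    [[0.26,0,0.054],[0,0,0],0.86],
    [[0.29,0,0.06],[0,0,0],0.86],
    [[0.32,0,0.067],[0,0,0],0.86],
    [[0.35,0,0.073],[0,0,0],0.86],
    [[0.363,0,0.076],[0,0,0],0.86]
  ]
}}

```text
clock: 16.57
eef_pos: [518.2, 167.8, 22.7]
eef_rot: [3.141, -0.211, 1.373]
wrist_force: [0.2, -0.0, 0.5]
finger_gap: 12.9
finger_force: 0.1
```

>>> {"fn": "apply_moves", "kwargs": {
  "moves": [
    [[0,0,0],[0,0,0],0.86],
    [[-0.04,0,-0.01],[0,0,0],0.86],
    [[-0.12,0,-0.03],[0,0,0],0.86],
    [[-0.2,0,-0.05],[0,0,0],0.86],
    [[-0.25,0,-0.065],[0,0,0],0.86],
    [[-0.24,0,-0.2],[0,0,0],0.86],
    [[-0.3,0,-0.4],[0,0,0],0.86],
    [[-0.4,0,-0.6],[0,0,0],0.86],
    [[-0.6,0,-0.7],[0,0,0],0.86],
    [[-0.8,0,-0.8],[0,0,0],0.86],
    [[-0.9,0,-0.8],[0,0,0],0.86],
    [[-0.9,0,-0.8],[0,0,0],0.86]
  ]
}}

```text
clock: 17.57
eef_pos: [465.3, -93.2, 172.5]
eef_rot: [3.139, -0.21, 1.372]
wrist_force: [0.1, -0.6, -0.7]
finger_gap: 12.7
finger_force: 0.0
```

```bash
python3 - <<'E'
from h import *
plan([])
c,s=np.cos(.112),np.sin(.112)
for name in('side','top'):
    im=viewer.camera(name); i=viewer.camera_info(name); old=cv2.imread(f'pics/{name}0.png')
    cv2.imwrite(f'pics/{name}9.png',im)
    d=cv2.absdiff(im,old).max(2)
    n,_,st,ce=cv2.connectedComponentsWithStats((d>25).astype('uint8'))
    print(name)
    for k in range(1,n):
        if st[k,4]>15:
            p=ray(i,ce[k],16); q=p[:2]-(513,207)
            print(ce[k].round(0),st[k,2:],p.round(0),'tray',(round(c*q[0]+s*q[1]),round(-s*q[0]+c*q[1])))
E
```

```text
t 17.57 tip [466.  -89.8 155.8] F [ 0.1 -0.6 -0.7] gap 12.7
side
[45. 57.] [  95  131 9681] [-279.  854.   16.] tray (-715, 732)
[223.  70.] [  221   192 16148] [311. 709.  16.] tray (-144, 521)
[168.  16.] [ 4 10 16] [  33. 1278.   16.] tray (-357, 1118)
[205.  95.] [ 13  14 106] [281. 540.  16.] tray (-193, 356)
[193. 103.] [ 25  15 254] [254. 488.  16.] tray (-226, 308)
[ 10. 107.] [11 12 50] [-223.  491.   16.] tray (-700, 364)
[  5. 115.] [11  6 21] [-215.  446.   16.] tray (-697, 319)
[ 35. 147.] [ 26  37 578] [-72. 281.  16.] tray (-573, 139)
[183. 138.] [14 14 68] [260. 303.  16.] tray (-241, 124)
[303. 154.] [ 13  11 110] [543. 217.  16.] tray (31, 6)
[280. 156.] [ 8  4 29] [491. 215.  16.] tray (-21, 10)
[280. 162.] [ 9  7 55] [490. 190.  16.] tray (-24, -14)
[294. 161.] [ 8  5 30] [522. 190.  16.] tray (7, -18)
[295. 167.] [10  7 54] [523. 166.  16.] tray (5, -42)
[107. 184.] [14  7 77] [135. 128.  16.] tray (-385, -36)
[ 68. 257.] [  97  111 2748] [134. -83.  16.] tray (-409, -246)
[244. 224.] [ 16  17 218] [426. -16.  16.] tray (-111, -212)
[288. 226.] [ 15  15 170] [506
[... 984 characters left out ...]
-321, 528)
[381. 341.] [ 7  9 29] [ 220. -124.   16.] tray (-328, -296)
[ 48. 350.] [17 13 69] [184. 674.  16.] tray (-275, 501)
[ 57. 368.] [ 7  8 25] [144. 646.  16.] tray (-318, 478)
[266. 380.] [10 17 91] [126. 149.  16.] tray (-391, -14)
[ 83. 384.] [ 7 10 22] [109. 581.  16.] tray (-360, 417)
[  3. 389.] [ 7 15 43] [ 93. 768.  16.] tray (-355, 604)
[328. 390.] [ 13  15 109] [107.   2.  16.] tray (-427, -159)
[236. 394.] [12 11 46] [ 92. 218.  16.] tray (-417, 58)
[ 79. 394.] [ 9  9 22] [ 86. 588.  16.] tray (-382, 427)
[251. 396.] [13  9 55] [ 88. 182.  16.] tray (-425, 23)
[345. 396.] [ 5  9 29] [ 94. -40.  16.] tray (-444, -199)
[264. 398.] [13  4 30] [ 85. 153.  16.] tray (-431, -6)
```

The top view puts the cups at tray-local (38,20), (6,-25) and (-23,2), all wholly inside. The powder jar and box show no change. The small jar is partly hidden by the arm, but no finger path came near it and no contact force showed.

```bash
python3 -c "
from cell import manip
print(manip.sign_off())"
```

```text
the job is handed in; nothing more can be done
None
```

All three cups were pushed into the tray and measured wholly inside it at about 17.6 s, when I handed in. The box and powder jar hadn't moved; the small jar was partly hidden by the arm in the last pictures, so I infer it didn't move from the finger paths and near-zero forces.

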